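Wedge the tapered plug of an air cock tight

ROBOT

A 6-joint arm with a two-finger parallel gripper is mounted at the origin on a cart in front of the work surface, level with it; the furniture and walls round the work are solid. World frame = base frame: x ahead of the robot, y to its left, z up, the work surface at z = 0. Lengths are in m, angles in rad, forces in N, time in s.
With the tool pointing down it reaches from about 0.375 to 0.9 m from the base axis. Payload 3.1 kg.
Tool frame: the origin (TCP) lies on the centre line of the jaws, within the pads' length; the fingertips stand 8 mm ahead of it and the grasp point (between the pads) lies 11 mm behind it; z points along the fingers, y is the line along which they close (so a half turn about z gives the same grasp; the last joint's range is limited). The gripper opens to 85 mm and grips with 20 to 120 N. Pads are 22 mm wide; open, the fingers measure 114 mm over their backs; the gripper's body (76 mm by 85 mm) begins 54 mm behind the grasp point. The pads swing forward as they close: fully open they stand 13 mm farther back than shut.
Start: joints at [-1.466, 0.527, 1.433, -0, 1.181, -0.178], TCP at [0.174, -0.6, 0.2] pointing down, gripper open.
Joint ranges: [-3.08, 3.08], [-0.75, 2.2], [0.22, 2.44], [-1.43, 4.57], [0, 2.65], [-2.85, 2.85]. Speed limits (rad/s): [2.79, 2.79, 3.14, 3.14, 3.14, 3.14].

INTERFACE

Orientations are given as a unit quaternion [x, y, z, w].
In Python, from station import * gives the robot as it stands.
- The arm moves only by the tool play_rows, never from a script. Its argument "rows" is a list of rows, each a list of 3 entries, a list of its own where there are three numbers: the turn, a rotation vector about the tool's x, y, z in degrees, then the shift along the tool's x, y, z in mm, then the closure, from 0 (fully open) to 1 (shut). In form: [[[ax, ay, az], [dx, dy, dz], jaw], ...]. A call has 1 to 12 rows; each row shifts and turns the commanded pose from where the row before left it, along the tool's axes as they then stand; what a row does not reach is not made up. A row lasts 1/12 s, in which the tool goes at most 41.7 mm and 7.16 degrees, less where a joint would pass 70% of its speed; a pose out of reach is approached as far as the arm can. A call with a gripper value outside its range is refused whole. The fingers move at their own pace and stop on an object; "grip_force" is the grip in N (left out, the last holds). Time passes only in rows, so rows that do not move let the fingers close. It gives the time, the measured TCP pose, the force, the opening and the grip force at its end, in the units of the state.
- sense(): the state, without advancing time (a new reading comes with each control period).
- snapshot(name): name is "scene" or "top" or "wrist"; returns (picture, depth): 400x640x3 uint8, red, green, blue; 400x640 float32, m along the optical axis (not along the pixel's ray), 0 where there is no reading.
- get_calibration(name): a dict with "vfov" (degrees; the focal length in pixels is half the picture's height over the tangent of half this angle, whatever the lens; pixels are square), "cx", "cy" (the principal point, pixels), "xyz" and "attitude" of the camera in the world. Camera axes: x right, y down, z forward; pixel columns grow to the right and rows downward; lengths in m; the calibration is good to about 2 mm. A picture is of the moment at which its call begins: read the wrist's pose just before it. get_calibration takes no time and is no camera call; for the wrist camera it gives the pose at the moment of the call.
- sign_off(): hands the job in; it is judged then, once.
The state is a dict: "t": time; "q": joint angles; "qd": joint speeds; "tau": joint torques, N m; "tcp_pos": TCP position; "tool_rot": TCP orientation; "force": force on the tool from outside, world axes, zero at the start; "ft_torque": the same for the moment, N m; "finger_gap": opening from 0.0 (shut) to 1.0 (fully open); "gripper_force": force on a finger pad.
Only numpy, scipy, OpenCV 4.12 (cv2) and the standard library are available. Lean on these libraries where they do the work, as an engineer would, in place of code of your own. Each camera call takes 0.05 s, during which the arm holds its last target. There are 200 camera calls.

TASK

Lift the tapered steel plug out of the wooden block and stand it in the bore of the air cock with its bar handle across the pipe. Then press it down steadily with about 15 N, never more than 25 N, and keep pressing while you turn it until the handle lies along the pipe, so that it is wedged tight in its taper and stays so, upright, when you let go.

Things in the scene. Friction and masses are not known exactly. Their poses are not given: they have to be found in the camera images.
- plug_handle (a point): Centre of the plug's bar handle, where to grip it. The handle is a flat upright steel bar 40 mm long (along x), 12 mm thick (along y; grip across this) and 28 mm tall; it stands on a round flange 34 mm across and 4 mm thick, whose top is 14 mm below this point. Axes as of the plug.
- plug: The loose steel plug, about 0.25 kg, 78 mm tall. Origin at the centre of its small lower end, z up its axis, x along the bar handle. Below the flange a smooth taper 46 mm long, 26 mm across at the top, 16 mm at the tip (6 degrees a side). It starts upright in one hole of a wooden block, hanging by its flange; lift it 50 mm straight up to clear the block.
- plug_tip (a point): Centre of the plug's lower end, 64 mm below the handle centre. In the bore on light contact it stands 7 to 22 mm above the worktop. Once the sleeve has bottomed: pressed without turning, even with 25 N, the plug does not wedge; turned while pressed with 12 to 20 N it slides some 2 mm in, wedges (0.3 to 0.6 N m to turn) and stays so when released. Either direction will do.
- rack: The wooden block that holds the plug, fixed, 54 x 100 x 50 mm, with two holes 27 mm across; the other hole stays empty. Origin at the centre of its underside, z up, long side along y; the plug's hole is 24 mm towards +y.
- cock: The air cock, fixed to the worktop: a round dark body 50 mm across and 52 mm tall on a steel foot plate 64 x 100 x 6 mm, with pipe stubs with brass nuts, 120 mm over all. Origin at the centre of the plate's underside, z up; the pipe runs along y, x is across it. Side loads add to the wedging, so let the plug centre itself in the bore, then grip it again for the turn.
- cock_mouth (a point): Centre of the cock body's rim, on the bore's axis, 52 mm above the worktop; axes as of the cock. The tapered bore (24 mm across at its top, 36 mm long) is in a brass sleeve inside, its top from 10 mm below to 5 mm above this point. Pressed with 4 to 5 N, plug and sleeve first sink 0 to 7 mm until the sleeve bottoms, then it gets stiff. These heights differ each time, unmeasured: feel for them.
There are look-alikes about, which are no part of the job. What is shaped like the plug but purple or red is not meant.

How it is judged:
By the outcome, as a careful person would: the job done as asked, in the order asked, and still so for the second after the job is handed in, with the robot touching nothing.
It also fails if it takes over 67 s, if anything falls off the work surface, if the arm or the gripper's body presses on something with over 40 N, if the wrist force passes 120 N, or if a joint passes its speed limit or range.

## Working session

There is one attempt and no reset: what is moved stays moved. The work goes in short steps, Python scripts to look and compute and a tool call to move; the robot and the scene stay as the last step left them, time stands still between calls to the robot, and variables do not carry over. Pictures are saved under pics/ and viewed, at most 13 in all, crops included, and the job is handed in when it is done.

Besides the shell and the picture viewer there is one more tool, called in YAML: its name, and indented under it one key for each argument. play_rows: Moves the arm, as the interface text tells. Its arguments: {"type":"object","properties":{"rows":{"type":"array","items":{"type":"array"}},"grip_force":{"type":"number"}},"required":["rows"]}

```bash
mkdir -p pics; ls
python3 - <<'E'
from station import *
import cv2,numpy as np
for n in("scene","top"):
    p,d=snapshot(n); np.savez(''+n,p=p,d=d)
    cv2.imwrite(f'pics/{n}.png',p[...,::-1]); print(n,get_calibration(n))
print(get_calibration("wrist"))
print(sense())
E
```

```text
pics
scene {'vfov': 45.579848170499325, 'cx': 318.95608428986503, 'cy': 195.67420579402605, 'xyz': array([-0.07869742,  0.69993483,  0.62342735]), 'attitude': array([-0.2920555 ,  0.82472282, -0.45998411,  0.15149415])}
top {'vfov': 47.66602373763032, 'cx': 325.1922660570333, 'cy': 198.19714418768933, 'xyz': array([0.32132166, 0.03393794, 1.00806633]), 'attitude': array([-0.70183477,  0.7093366 , -0.04425322,  0.04807496])}
{'vfov': 58.95231807260682, 'cx': 315.49608023006726, 'cy': 199.02666039380253, 'xyz': array([ 0.2473232 , -0.57827098,  0.37257867]), 'attitude': array([ 0.79092906, -0.59337548, -0.09059163,  0.1188693 ])}
{'t': 0.1, 'q': array([-1.46647709e+00,  5.28372212e-01,  1.43380084e+00,  1.41140777e-05,
        1.18141861e+00, -1.78485371e-01]), 'qd': array([-0.00040783, -0.00145758, -0.00316059, -0.00104262,  0.00187196,
       -0.00181241]), 'tau': array([ 2.85672504e-04, -4.43305421e+01, -1.78585660e+01, -2.74469021e-04,
        3.91435315e-03, -9.85273687e-06]), 'tcp_pos': array([ 0.17437091, -0.5994297 ,  0.19902367]), 'tool_rot': array([ 9.90019225e-01,  1.40928831e-01,  4.35777848e-05, -9.98574476e-04]), 'force': array([-0.3361373 ,  0.20428884, -0.17905186]), 'ft_torque': array([-0.00687179,  0.05173412,  0.00333479]), 'gripper_force': 0.0, 'finger_gap': 1.0031597581061389}
```

View pics/scene.png

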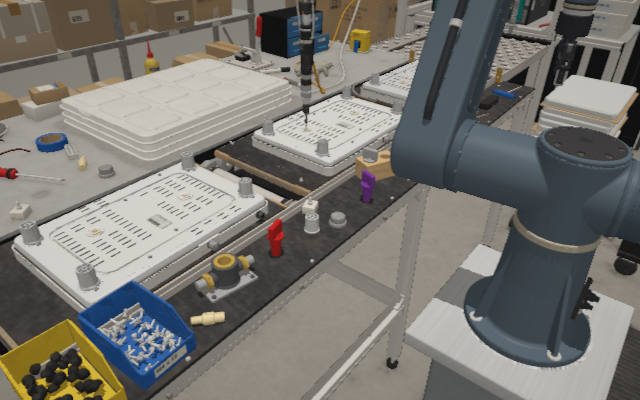

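View pics/top.png

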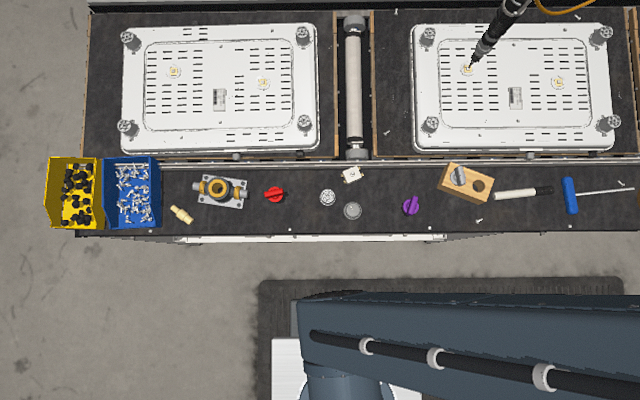

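The top view shows these candidates. The steel plug is at (458,176), in the wooden block at (466,183). The look-alikes are red (275,194), purple (411,205) and the round grey parts (327,197) and (352,210). The cock is at (220,189). I choose the steel plug in the block and check it close up next.

```bash
cat > h.py <<'E'
import numpy as np,cv2
from scipy.spatial.transform import Rotation as R
def ray(c,uv,H=400):
    f=H/2/np.tan(np.radians(c['vfov']/2))
    d=np.array([(uv[0]-c['cx'])/f,(uv[1]-c['cy'])/f,1.])
    return R.from_quat(c['attitude']).apply(d)
def onz(c,uv,z):
    d=ray(c,uv); return c['xyz']+d*(z-c['xyz'][2])/d[2]
def cloud(c,dep):
    v,u=np.mgrid[:400,:640]; f=200/np.tan(np.radians(c['vfov']/2))
    P=np.stack([(u-c['cx'])/f*dep,(v-c['cy'])/f*dep,dep],-1)
    W=R.from_quat(c['attitude']).apply(P.reshape(-1,3)).reshape(400,640,3)+c['xyz']
    W[dep==0]=np.nan
    return W
E
python3 - <<'E'
from station import *
from h import *
c=get_calibration("top"); z=np.load('top.npz'); p,d=z['p'],z['d']; W=cloud(c,d)
def big(y0,y1,x0,x1): return cv2.resize(p[y0:y1,x0:x1],None,fx=6,fy=6,interpolation=cv2.INTER_CUBIC)
cv2.imwrite('pics/crop.png',np.hstack([big(155,215,430,495),big(155,215,190,255)])[...,::-1])
hsv=cv2.cvtColor(p,cv2.COLOR_RGB2HSV)
def report(n,m):
    m=m.astype(np.uint8); k,l,s,ce=cv2.connectedComponentsWithStats(m); i=1+np.argmax(s[1:,4])
    yx=np.argwhere(l==i); r=cv2.minAreaRect(yx[:,::-1].astype(np.float32)); pts=W[l==i]
    print(n,s[i],ce[i],'rect',r,'zq',np.nanpercentile(pts[:,2],[5,50,95]).round(3)); return l==i,r
roi=np.zeros((400,640),bool); roi[155:212,430:498]=1
up=roi&(W[...,2]>.035)
m,r=report('rack+plug',up&(W[...,2]<.2))
top=roi&(abs(W[...,2]-.05)<.006); m,r=report('racktop',top)
print('corners',[onz(c,q,.05).round(4) for q in cv2.boxPoints(r)])
m,r=report('handle',roi&(W[...,2]>.068)); print(np.nanmean(W[m],0), [onz(c,q,.082).round(4) for q in cv2.boxPoints(r)])
m,r=report('flange+',roi&(W[...,2]>.0565)); print([onz(c,q,.054).round(4) for q in cv2.boxPoints(r)])
print('z grid plug',(W[164:192:2,446:474:2,2]*1000).round())
roi[:]=0; roi[170:212,190:250]=1
m,r=report('cockbody',roi&(W[...,2]>.045)); print(onz(c,r[0],.052),[onz(c,q,.052).round(4) for q in cv2.boxPoints(r)])
m,r=report('plate',roi&(W[...,2]>.002)&(hsv[...,1]<60)&(hsv[...,2]>100)); print(r,[onz(c,q,.006).round(4) for q in cv2.boxPoints(r)])
m,r=report('brass',roi&(hsv[...,1]>90)&(hsv[...,2]>90));
E
```

```text
rack+plug [ 441  162   54   41 1189] [466.3961312 181.9587889] rect ((467.11273193359375, 182.25857543945312), (48.93092727661133, 26.52641487121582), 21.447736740112305) zq [0.041 0.051 0.082]
racktop [442 162  53  41 913] [468.16210296 182.56736035] rect ((467.68231201171875, 181.9597930908203), (48.050018310546875, 25.423015594482422), 21.250505447387695) zq [0.047 0.051 0.054]
corners [array([ 0.4728, -0.2088,  0.05  ]), array([ 0.5242, -0.2309,  0.05  ]), array([ 0.4851, -0.3249,  0.05  ]), array([ 0.4342, -0.3023,  0.05  ])]
handle [456 166  10  20 140] [460.58571429 175.50714286] rect ((460.5769348144531, 175.3846435546875), (19.415496826171875, 7.2562971115112305), 78.69007110595703) zq [0.071 0.081 0.084]
[ 0.48774792 -0.24337395  0.0800259 ] [array([ 0.5063, -0.2324,  0.082 ]), array([ 0.5092, -0.2473,  0.082 ]), array([ 0.469 , -0.2532,  0.082 ]), array([ 0.4662, -0.2383,  0.082 ])]
flange+ [453 166  13  21 181] [459.59668508 176.02209945] rect ((458.3269348144531, 176.1346435546875), (20.003849029541016, 11.96308422088623), 78.69007110595703) zq [0.058 0.08  0.084]
[array
[... 1297 characters left out ...]

[0.47153202 0.26862284 0.052     ] [array([0.4957, 0.2938, 0.052 ]), array([0.4951, 0.2444, 0.052 ]), array([0.4475, 0.2436, 0.052 ]), array([0.4481, 0.2927, 0.052 ])]
plate [198 174  49  35 627] [225.06060606 192.94258373] rect ((222.7919464111328, 191.15435791015625), (47.62831497192383, 29.089908599853516), 8.426968574523926) zq [0.004 0.007 0.052]
((222.7919464111328, 191.15435791015625), (47.62831497192383, 29.089908599853516), 8.426968574523926) [array([0.4475, 0.3249, 0.006 ]), array([0.5127, 0.317 , 0.006 ]), array([0.4956, 0.2106, 0.006 ]), array([0.4307, 0.2193, 0.006 ])]
brass [208 179  19  19 250] [216.992 187.648] rect ((217.0, 188.0), (18.0, 18.0), 90.0) zq [0.024 0.053 0.056]
```

View pics/crop.png

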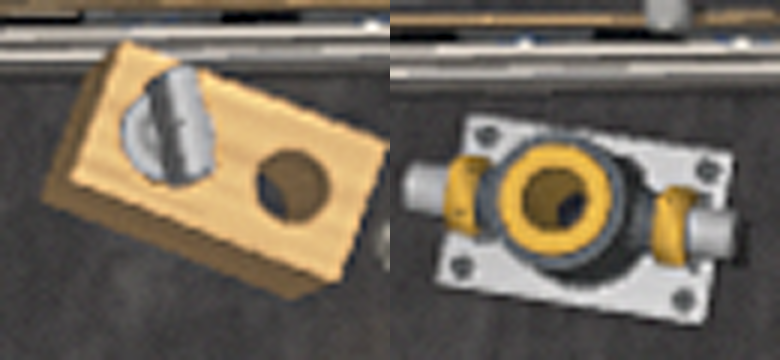

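The crops show the steel plug hanging in the block's left hole, with its handle roughly along world x. The cock shows its brass sleeve ring, and the pipe runs about along world y. The sizes check out: the block is 54x100 at z=0.05, the handle top is at z=0.082 and the body is 50 mm across. I move above the plug.

play_rows:
  rows:
    - [[0,0,4],[0,0,0],0]
    - [[0,0,3.9],[0,0,0],0]
    - [[0,0,0],[36,-30.6,0],0]
    - [[0,0,0],[36,-30.6,0],0]
    - [[0,0,0],[36,-30.6,0],0]
    - [[0,0,0],[36,-30.6,0],0]
    - [[0,0,0],[36,-30.6,0],0]
    - [[0,0,0],[0,0,0],0]

```text
t: 0.77
tcp_pos: [0.3154, -0.4361, 0.1993]
tool_rot: [0.997, 0.075, 0.0, -0.003]
force: [-0.4, 0.6, 0.1]
finger_gap: 1.001
gripper_force: 0.0
```

```bash
cat >> h.py <<'E'
def plan(s,x,y,z,yaw):
    r=R.from_quat(s['tool_rot']); M=r.as_matrix(); y0=np.degrees(np.arctan2(M[1,0],M[0,0]))
    G=R.from_euler('z',yaw,degrees=True)*R.from_matrix(np.diag([1,-1,-1.]))
    d=(np.array([x,y,z])-s['tcp_pos'])*1000
    print('t',s['t'],'pos',s['tcp_pos'].round(4),'yaw',y0.round(2),'tilt',M[:,2].round(4),'q6',s['q'][5].round(3),'gap',round(s['finger_gap'],3))
    print('turn(tool)',np.degrees((r.inv()*G).as_rotvec()).round(2),'shift now-axes',r.inv().apply(d).round(1),'shift after-turn axes',G.inv().apply(d).round(1),'F',s['force'].round(2),'T',s['ft_torque'].round(3))
E
python3 -c "
from station import *
from h import *
plan(sense(),.488,-.244,.2,8.3)"
```

```text
t 0.7667 pos [ 0.3154 -0.4361  0.1993] yaw 8.64 tilt [ 4.0e-04  6.9e-03 -1.0e+00] q6 0.264 gap 1.001
turn(tool) [-0.39 -0.08  0.34] shift now-axes [ 199.5 -164.     0.7] shift after-turn axes [ 198.5 -165.2   -0.7] F [-0.45  0.6   0.09] T [0.024 0.101 0.008]
```

play_rows:
  rows:
    - [[0,0,0],[28,-23,0],0]
    - [[0,0,0],[28,-23,0],0]
    - [[0,0,0],[28,-23,0],0]
    - [[0,0,0],[28,-23,0],0]
    - [[0,0,0],[28,-23,0],0]
    - [[0,0,0],[20,-18,0],0]
    - [[0,0,0],[0,0,0],0]
    - [[0,0,0],[0,0,0],0]

```text
t: 1.43
tcp_pos: [0.4516, -0.2878, 0.1996]
tool_rot: [0.997, 0.074, -0.0, -0.0]
force: [-1.3, -0.4, 0.6]
finger_gap: 1.0
gripper_force: 0.0
```

Run:
```python
from station import *
from h import *
plan(sense(),.488,-.244,.2,8.3)
c=get_calibration('wrist'); p,d=snapshot('wrist'); np.savez('w1',p=p,d=d); W=cloud(c,d)
cv2.imwrite('pics/w1.png',p[...,::-1])
def uv(P):
    q=R.from_quat(c['attitude']).inv().apply(np.array(P)-c['xyz']); f=200/np.tan(np.radians(c['vfov']/2)); return (q[:2]/q[2]*f+[c['cx'],c['cy']]).round(1)
print('expected handle top',uv([.488,-.244,.082]))
near=np.hypot(W[...,0]-.488,W[...,1]+.244)<.035
for lo in(.072,.077):
    m=near&(W[...,2]>lo)&(W[...,2]<.095); yx=np.argwhere(m)
    if len(yx):
        r=cv2.minAreaRect(yx[:,::-1].astype(np.float32)); B=np.array([onz(c,q,.082) for q in cv2.boxPoints(r)])
        print(lo,len(yx),r,'ctr',onz(c,r[0],.082).round(4),'sides',np.linalg.norm(B-np.roll(B,1,0),axis=1).round(4),'edge ang',np.degrees(np.arctan2(*(B[1]-B[0])[1::-1])).round(1))
```

```text
t 1.4333 pos [ 0.4516 -0.2878  0.1996] yaw 8.5 tilt [-8.e-04  2.e-04 -1.e+00] q6 0.647 gap 1.0
turn(tool) [-0.02  0.05  0.2 ] shift now-axes [ 42.5 -38.   -0.4] shift after-turn axes [ 42.4 -38.1  -0.4] F [-1.33 -0.41  0.63] T [-0.025  0.005 -0.08 ]
expected handle top [269.4 132.3]
0.072 744 ((269.6871337890625, 129.49220275878906), (49.332191467285156, 15.653083801269531), 87.61405944824219) ctr [ 0.4903 -0.2439  0.082 ] sides [0.0395 0.0125 0.0395 0.013 ] edge ang -79.2
0.077 714 ((269.3604431152344, 129.65164184570312), (49.04077911376953, 14.986995697021484), 87.61405944824219) ctr [ 0.4901 -0.2437  0.082 ] sides [0.0393 0.0119 0.0393 0.0124] edge ang -79.2
```

View pics/w1.png

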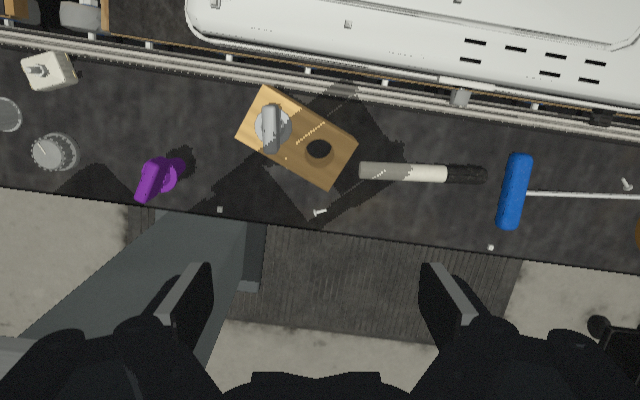

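The wrist view shows the plug handle at (269,130), measured 39x12 mm at z≈0.082 as described. The handle centre is (0.490,-0.244) and its yaw about 10.8°.

play_rows:
  rows:
    - [[0,0,-2.3],[0,0,0],0]
    - [[0,0,0],[16,-12,10],0]
    - [[0,0,0],[16,-12,25],0]
    - [[0,0,0],[13,-12,25],0]
    - [[0,0,0],[0,0,20],0]
    - [[0,0,0],[0,0,0],0]
    - [[0,0,0],[0,0,0],0]

```text
t: 2.07
tcp_pos: [0.4875, -0.2462, 0.1191]
tool_rot: [0.996, 0.092, -0.001, -0.001]
force: [1.1, -0.1, 1.0]
finger_gap: 1.001
gripper_force: 0.0
```

Run:
```python
from station import *
from h import *
s=sense(); plan(s,.490,-.2438,.0645,10.8)
c=get_calibration('top'); d=np.load('top.npz')['d']; W=cloud(c,d)
for y in(-.24,.27):
  print([(x.round(3),np.nanmax(W[...,2][(abs(W[...,0]-x)<.006)&(abs(W[...,1]-y)<.06)]).round(3)) for x in np.arange(.5,.64,.02)])
```

```text
t 2.0667 pos [ 0.4875 -0.2462  0.1191] yaw 10.51 tilt [-0.0024  0.0014 -1.    ] q6 0.716 gap 1.001
turn(tool) [-0.1   0.12 -0.29] shift now-axes [ 3.  -1.8 54.6] shift after-turn axes [ 2.9 -1.8 54.6] F [ 1.12 -0.13  1.04] T [ 0.038 -0.008 -0.046]
[(np.float64(0.5), np.float64(0.085)), (np.float64(0.52), np.float64(0.053)), (np.float64(0.54), np.float64(0.021)), (np.float64(0.56), np.float64(0.057)), (np.float64(0.58), np.float64(0.087)), (np.float64(0.6), np.float64(0.095)), (np.float64(0.62), np.float64(0.058)), (np.float64(0.64), np.float64(0.058))]
[(np.float64(0.5), np.float64(0.054)), (np.float64(0.52), np.float64(0.015)), (np.float64(0.54), np.float64(0.044)), (np.float64(0.56), np.float64(0.055)), (np.float64(0.58), np.float64(0.059)), (np.float64(0.6), np.float64(0.058)), (np.float64(0.62), np.float64(0.059)), (np.float64(0.64), np.float64(0.058))]
```

play_rows:
  rows:
    - [[-0.1,0.1,-0.3],[3,-1.8,15],0]
    - [[0,0,0],[0,0,20],0]
    - [[0,0,0],[0,0,14],0]
    - [[0,0,0],[0,0,5],0]
    - [[0,0,0],[0,0,0],0.7]
    - [[0,0,0],[0,0,0],0.7]
    - [[0,0,0],[0,0,0],0.7]
    - [[0,0,0],[0,0,0],0.7]
    - [[0,0,0],[0,0,0],0.7]
    - [[0,0,0],[0,0,0],0.7]
  grip_force: 40

```text
t: 2.9
tcp_pos: [0.4918, -0.2433, 0.0666]
tool_rot: [0.995, 0.095, 0.001, 0.001]
force: [0.5, -0.1, 0.8]
finger_gap: 0.302
gripper_force: 0.0
```

```bash
python3 -c "
from station import *
from h import *
plan(sense(),.490,-.2438,.0645,10.8)"
```

```text
t 2.9 pos [ 0.4918 -0.2433  0.0666] yaw 10.91 tilt [ 0.003  -0.0022 -1.    ] q6 0.717 gap 0.302
turn(tool) [ 0.15 -0.15  0.11] shift now-axes [-1.8  0.2  2.1] shift after-turn axes [-1.8  0.2  2.1] F [ 0.48 -0.07  0.75] T [ 0.008  0.037 -0.044]
```

play_rows:
  rows:
    - [[0,0,0],[-1,0,1],0.7]
    - [[0,0,0],[0,0,0],1]
    - [[0,0,0],[0,0,0],1]
    - [[0,0,0],[0,0,0],1]
    - [[0,0,0],[0,0,0],1]
    - [[0,0,0],[0,0,0],1]
    - [[0,0,0],[0,0,0],1]
    - [[0,0,0],[0,0,0],1]
  grip_force: 60

```text
t: 3.57
tcp_pos: [0.4905, -0.2433, 0.0649]
tool_rot: [0.995, 0.095, 0.001, 0.001]
force: [0.1, 0.4, -0.2]
finger_gap: -0.0
gripper_force: 0.0
```

```bash
python3 -c "
from station import *
from h import *
plan(sense(),.490,-.2438,.0645,10.8)"
```

```text
t 3.5667 pos [ 0.4905 -0.2433  0.0649] yaw 10.9 tilt [ 0.002  -0.0014 -1.    ] q6 0.716 gap -0.0
turn(tool) [ 0.1 -0.1  0.1] shift now-axes [-0.6  0.5  0.4] shift after-turn axes [-0.6  0.5  0.4] F [ 0.12  0.44 -0.22] T [-0.012  0.001  0.035]
```

The jaws shut on nothing, so I look.

Run:
```python
from station import *
from h import *
p,d=snapshot('wrist'); np.savez('w2',p=p,d=d)
q,d2=snapshot('scene'); 
cv2.imwrite('pics/w2.png',np.hstack([cv2.resize(p,(640,400))[100:400,120:520],cv2.resize(q[120:220,320:450],(390,300),interpolation=cv2.INTER_CUBIC)])[...,::-1])
```

```text
(no output)
```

View pics/w2.png

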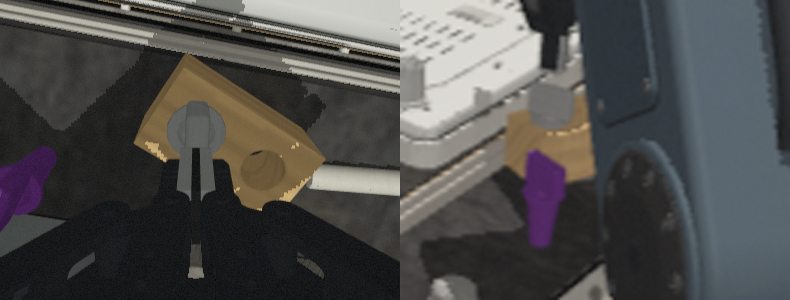

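The wrist crop shows the fingers in front of the handle, towards the robot, rather than around it. The handle is at crop pixel (197,120) and the pads at (195,175). I check this with depth.

Run:
```python
from station import *
from h import *
s=sense(); c=get_calibration('wrist'); d=np.load('w2.npz')['d']; W=cloud(c,d); f=200/np.tan(np.radians(c['vfov']/2))
A=R.from_quat(c['attitude']); T=R.from_quat(s['tool_rot'])
def uv(P):
    q=A.inv().apply(P-c['xyz']); return (q[:2]/q[2]*f+[c['cx'],c['cy']]).round(1),q[2].round(3)
for k in(8,0,-11): print(k,uv(s['tcp_pos']+T.apply([0,0,k/1000])))
print('handle',uv(np.array([.490,-.2438,.082])))
print('cam in tool',T.inv().apply(c['xyz']-s['tcp_pos']).round(3),'axis',T.inv().apply(A.apply([0,0,1])).round(3))
for v in range(195,345,8): print(v,[tuple((T.inv().apply(W[v,u]-s['tcp_pos'])*1000).round().astype(int)) if d[v,u]>0 else None for u in(302,308,315,322,330)])
```

```text
8 (array([316.2, 233.2]), np.float64(0.196))
0 (array([316.2, 239. ]), np.float64(0.188))
-11 (array([316.2, 247.8]), np.float64(0.178))
handle (array([317.2, 254.2]), np.float64(0.172))
cam in tool [ 0.076 -0.    -0.174] axis [-0.296 -0.     0.955]
195 [(np.int64(19), np.int64(-8), np.int64(17)), (np.int64(20), np.int64(-5), np.int64(15)), (np.int64(20), np.int64(-1), np.int64(16)), (np.int64(20), np.int64(3), np.int64(16)), (np.int64(20), np.int64(8), np.int64(16))]
203 [(np.int64(15), np.int64(-8), np.int64(16)), (np.int64(18), np.int64(-4), np.int64(6)), (np.int64(18), np.int64(-1), np.int64(5)), (np.int64(18), np.int64(3), np.int64(5)), (np.int64(15), np.int64(8), np.int64(15))]
211 [(np.int64(12), np.int64(-8), np.int64(12)), (np.int64(18), np.int64(-4), np.int64(-7)), (np.int64(19), np.int64(-1), np.int64(-8)), (np.int64(19), np.int64(3), np.int64(-9)), (np.int64(12), np.int64(8), np.int64(11))]
219 [(np.int64(7), np.int64(-8), np.int64(11)), (np.int64(17), np.int64(-4), np.int64(-16)), (np.int64(17), np.int64(-1), np.int64(-16)), (np.int64(17), np.int64(3), np.int64(-16)), (n
[... 2732 characters left out ...]
(4), np.int64(-83))]
323 [(np.int64(12), np.int64(-4), np.int64(-87)), (np.int64(6), np.int64(-3), np.int64(-79)), (np.int64(-1), np.int64(-1), np.int64(-69)), (np.int64(5), np.int64(2), np.int64(-78)), (np.int64(11), np.int64(4), np.int64(-86))]
331 [(np.int64(12), np.int64(-4), np.int64(-91)), (np.int64(3), np.int64(-3), np.int64(-78)), (np.int64(-6), np.int64(-1), np.int64(-68)), (np.int64(2), np.int64(2), np.int64(-77)), (np.int64(16), np.int64(3), np.int64(-96))]
339 [(np.int64(12), np.int64(-4), np.int64(-93)), (np.int64(-1), np.int64(-3), np.int64(-77)), (np.int64(-8), np.int64(-1), np.int64(-69)), (np.int64(-1), np.int64(2), np.int64(-78)), (np.int64(14), np.int64(3), np.int64(-96))]
```

Run:
```python
from station import *
from h import *
s=sense(); T=R.from_quat(s['tool_rot'])
c=get_calibration('wrist'); z=np.load('w2.npz'); W=cloud(c,z['d']); L=T.inv().apply((W-s['tcp_pos']).reshape(-1,3)).reshape(W.shape)*1000
m=(abs(L[...,1])<20)&(abs(L[...,0])<14)&(L[...,2]<-20); print('lowest tool z by |y| band:')
for a in range(0,24,4):
    k=m&(abs(L[...,1])>=a)&(abs(L[...,1])<a+4); print(a,np.nanpercentile(L[...,2][k],[90,99,100]).round(1) if k.any() else None)
c=get_calibration('scene'); p,d=snapshot('scene'); W=cloud(c,d); L=T.inv().apply((W-s['tcp_pos']).reshape(-1,3)).reshape(W.shape)*1000
for zz in range(-80,20,6):
    k=(abs(L[...,2]-zz)<3)&(abs(L[...,0])<30)&(abs(L[...,1])<60)
    if k.sum(): print('scene z',zz,k.sum(),'x',np.percentile(L[...,0][k],[5,95]).round(),'y',np.percentile(L[...,1][k],[5,95]).round(),'rgb',p[k].mean(0).round())
```

```text
lowest tool z by |y| band:
0 [-51.6 -36.3 -33.1]
4 [-48.  -36.4 -33.8]
8 [-45.1 -38.4 -37.4]
12 [-49.6 -41.2 -39.5]
16 [-74.2 -72.1 -70.9]
20 None
scene z -80 21 x [-13.   9.] y [-32.   8.] rgb [47. 47. 48.]
scene z -74 11 x [-12.  -1.] y [-16.   7.] rgb [50. 50. 51.]
scene z -68 16 x [-11.   8.] y [-16.   0.] rgb [70. 70. 69.]
scene z -62 30 x [-11.  10.] y [-15.  -1.] rgb [73. 72. 72.]
scene z -56 20 x [-10.   9.] y [-17.  -2.] rgb [75. 75. 74.]
scene z -50 19 x [-10.   7.] y [-14.   2.] rgb [77. 76. 76.]
scene z -44 22 x [-10.   7.] y [-15.   6.] rgb [72. 72. 72.]
scene z -38 13 x [-10.   6.] y [-12.   2.] rgb [94. 94. 92.]
scene z -32 4 x [-6.  6.] y [-7. -2.] rgb [114. 114. 111.]
scene z -20 31 x [-18.  15.] y [-7.  3.] rgb [111. 110. 107.]
scene z -14 34 x [-19.  15.] y [-8.  1.] rgb [112. 110. 108.]
scene z -8 34 x [-19.  16.] y [-9.  0.] rgb [112. 111. 108.]
scene z -2 32 x [-20.  15.] y [-9. -2.] rgb [112. 110. 108.]
scene z 4 33 x [-19.  17.] y [-10.  -1.] rgb [113. 111. 108.]
scene z 10 85 x [-26.  16.] y [-31.  28.] rgb [122. 109.  91.]
scene z 16 116 x [-26.  26.] y [-32.  47.] rgb [136. 113.  82.]
```

Both views agree that the real fingertips sit about 35 mm behind the reported TCP, not 8 mm ahead of it, so the tool is about 43 mm shorter than stated. I open, descend by that amount and check the force.

play_rows:
  rows:
    - [[0,0,0],[0,0,0],0.5]
    - [[0,0,0],[0,0,0],0.5]
    - [[0,0,0],[0,0,0],0.5]
    - [[0,0,0],[0,0,0],0.5]
    - [[0.1,-0.1,0],[-0.5,0.5,10],0.5]
    - [[0,0,0],[0,0,12],0.5]
    - [[0,0,0],[0,0,12],0.5]
    - [[0,0,0],[0,0,6],0.5]
    - [[0,0,0],[0,0,0],0.5]
    - [[0,0,0],[0,0,0],0.5]

```text
t: 4.55
tcp_pos: [0.4898, -0.2436, 0.0243]
tool_rot: [0.995, 0.095, -0.0, -0.0]
force: [0.3, -0.5, 0.5]
finger_gap: 0.499
gripper_force: 0.0
```

Run:
```python
from station import *
from h import *
s=sense(); plan(s,.490,-.2438,.0215,10.8); T=R.from_quat(s['tool_rot'])
c=get_calibration('scene'); p,d=snapshot('scene'); W=cloud(c,d); L=T.inv().apply((W-s['tcp_pos']).reshape(-1,3)).reshape(W.shape)*1000
for zz in range(-80,40,6):
    k=(abs(L[...,2]-zz)<3)&(abs(L[...,0])<30)&(abs(L[...,1])<60)
    if k.sum(): print('scene z',zz,k.sum(),'x',np.percentile(L[...,0][k],[5,95]).round(),'y',np.percentile(L[...,1][k],[5,95]).round(),'rgb',p[k].mean(0).round())
p,d=snapshot('wrist'); cv2.imwrite('pics/w3.png',np.hstack([p[100:400,120:520],cv2.resize(snapshot('scene')[0][120:220,320:450],(390,300),interpolation=cv2.INTER_CUBIC)])[...,::-1])
```

```text
t 4.55 pos [ 0.4898 -0.2436  0.0243] yaw 10.9 tilt [-1.e-03  8.e-04 -1.e+00] q6 0.715 gap 0.499
turn(tool) [-0.05  0.05  0.1 ] shift now-axes [0.2 0.2 2.8] shift after-turn axes [0.2 0.2 2.8] F [ 0.28 -0.51  0.53] T [ 0.063 -0.064  0.023]
scene z -80 19 x [-12.  11.] y [-51.  25.] rgb [43. 43. 44.]
scene z -74 18 x [-10.   3.] y [-36.  25.] rgb [44. 44. 45.]
scene z -68 29 x [-10.   5.] y [-36.  26.] rgb [47. 47. 47.]
scene z -62 40 x [-11.   8.] y [-35.  23.] rgb [61. 60. 60.]
scene z -56 51 x [-18.   5.] y [-34.  22.] rgb [72. 71. 70.]
scene z -50 46 x [-18.   5.] y [-35.  25.] rgb [75. 74. 73.]
scene z -44 30 x [-20.   6.] y [-34.   1.] rgb [93. 91. 88.]
scene z -38 23 x [-19.   9.] y [-29.  -4.] rgb [111. 108. 104.]
scene z -32 23 x [-24.  -2.] y [-31.   4.] rgb [114. 108.  99.]
scene z -26 129 x [-26.  27.] y [-32.  40.] rgb [130. 109.  80.]
scene z -20 53 x [-28.  24.] y [-37.  -5.] rgb [135. 111.  78.]
scene z -14 39 x [-27.  25.] y [-33.  -5.] rgb [137. 112.  80.]
scene z -8 36 x [-29.  27.] y [-26.  -6.] rgb [134. 110.  77.]
scene z -2 23 x [-28.  22.] y [-24.  -5.] rgb [131. 106.  78.]
scene z 4 20 x [-28.  27.] y [-23.  -6.] rgb [133. 108.  78.]
scene z 10 18 x [-29.  29.] y [-22.  -4.] rgb [134. 110.  80.]
scene z 16 23 x [-28.  29.] y [-25.   1.] rgb [126. 103.  75.]
scene z 22 96 x [-27.  28.] y [-58. -12.] rgb [52. 48. 46.]
scene z 28 1 x [9. 9.] y [-57. -57.] rgb [54. 52. 50.]
```

View pics/w3.png

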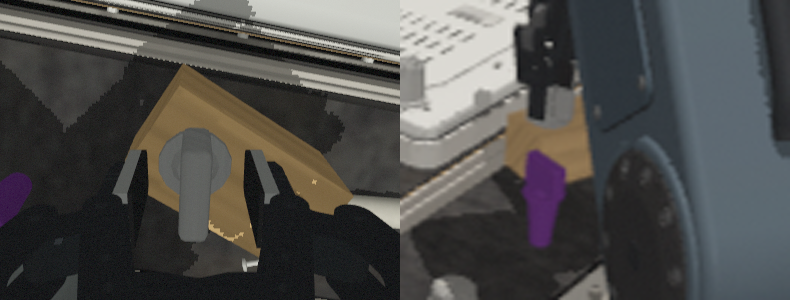

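The wrist view shows the handle (crop 195,185) centred between the open pads. I close here.

play_rows:
  rows:
    - [[0,0,0],[0,0,1.5],0.5]
    - [[0,0,0],[0,0,0],1]
    - [[0,0,0],[0,0,0],1]
    - [[0,0,0],[0,0,0],1]
    - [[0,0,0],[0,0,0],1]
    - [[0,0,0],[0,0,0],1]
    - [[0,0,0],[0,0,0],1]
    - [[0,0,0],[0,0,0],1]
  grip_force: 60

```text
t: 5.37
tcp_pos: [0.4903, -0.244, 0.0238]
tool_rot: [0.995, 0.095, 0.0, 0.0]
force: [-0.4, 0.6, 4.8]
finger_gap: 0.128
gripper_force: 59.2
```

```bash
python3 -c "
from station import *
from h import *
plan(sense(),.490,-.2438,.0215,10.8)"
```

```text
t 5.3667 pos [ 0.4903 -0.244   0.0238] yaw 10.91 tilt [ 5.e-04 -4.e-04 -1.e+00] q6 0.715 gap 0.128
turn(tool) [ 0.03 -0.02  0.11] shift now-axes [-0.2 -0.2  2.3] shift after-turn axes [-0.2 -0.2  2.3] F [-0.36  0.6   4.76] T [ 0.064  0.088 -0.016]
```

Gripped, with a gap of about 11 mm. I lift it straight up.

play_rows:
  rows:
    - [[0,0,0],[0,0,-5],1]
    - [[0,0,0],[0,0,-10],1]
    - [[0,0,0],[0,0,-12],1]
    - [[0,0,0],[0,0,-15],1]
    - [[0,0,0],[0,0,-15],1]
    - [[0,0,0],[0,0,-20],1]
    - [[0,0,0],[0,0,-20],1]
    - [[0,0,0],[0,0,-20],1]
    - [[0,0,0],[0,0,-8],1]
    - [[0,0,0],[0,0,0],1]
    - [[0,0,0],[0,0,0],1]

```text
t: 6.28
tcp_pos: [0.4897, -0.2436, 0.1483]
tool_rot: [0.995, 0.095, -0.0, -0.0]
force: [0.4, 0.2, -3.1]
finger_gap: 0.124
gripper_force: 58.5
```

```bash
python3 -c "
from station import *
from h import *
plan(sense(),.4715,.2686,.145,-8.5)"
```

```text
t 6.2833 pos [ 0.4897 -0.2436  0.1483] yaw 10.91 tilt [-2.e-04  1.e-04 -1.e+00] q6 0.715 gap 0.124
turn(tool) [-1.000e-02  1.000e-02  1.941e+01] shift now-axes [  79.  -506.4    3.4] shift after-turn axes [ -93.8 -503.9    3.3] F [ 0.36  0.15 -3.11] T [ 0.042 -0.011 -0.006]
```

play_rows:
  rows:
    - [[0,0,6.5],[0,0,0],1]
    - [[0,0,6.5],[0,0,0],1]
    - [[0,0,6.4],[0,0,0],1]
    - [[0,0,0],[-3,-16,0],1]
    - [[0,0,0],[-6,-30,0],1]
    - [[0,0,0],[-6,-30,0],1]
    - [[0,0,0],[-6,-30,0],1]
    - [[0,0,0],[-6,-30,0],1]
    - [[0,0,0],[-6,-30,0],1]
    - [[0,0,0],[-6,-30,0],1]
    - [[0,0,0],[-6,-30,0],1]
    - [[0,0,0],[-6,-30,0],1]

```text
t: 7.28
tcp_pos: [0.4755, 0.0192, 0.1472]
tool_rot: [0.997, -0.073, -0.002, -0.0]
force: [1.0, -0.7, -2.7]
finger_gap: 0.129
gripper_force: 58.7
```

play_rows:
  rows:
    - [[0,0,0],[-6,-30,0],1]
    - [[0,0,0],[-6,-30,0],1]
    - [[0,0,0],[-6,-30,0],1]
    - [[0,0,0],[-6,-30,0],1]
    - [[0,0,0],[-6,-30,0],1]
    - [[0,0,0],[-3,-16,0],1]
    - [[0,0,0],[0,0,0],1]
    - [[0,0,0],[0,0,0],1]
    - [[0,0,0],[0,0,0],1]

```text
t: 8.03
tcp_pos: [0.4682, 0.1856, 0.1476]
tool_rot: [0.997, -0.073, -0.001, 0.0]
force: [-0.3, -0.9, -3.5]
finger_gap: 0.13
gripper_force: 58.9
```

Run:
```python
from station import *
from h import *
s=sense(); plan(s,.4715,.2686,.145,-8.5)
c=get_calibration('wrist'); p,d=snapshot('wrist'); np.savez('w4',p=p,d=d,xyz=c['xyz'],att=c['attitude'],tcp=s['tcp_pos'],rot=s['tool_rot']); W=cloud(c,d)
hsv=cv2.cvtColor(p,cv2.COLOR_RGB2HSV)
m=(hsv[...,1]>90)&(abs(hsv[...,0].astype(int)-22)<12)&(hsv[...,2]>60)&(np.hypot(W[...,0]-.4715,W[...,1]-.2686)<.03)
yx=np.argwhere(m).astype(np.float32)
print(len(yx),np.nanmedian(W[m],0).round(4),np.nanpercentile(W[m][:,2],[5,95]))
cv2.imwrite('pics/w4.png',p[...,::-1])
```

```text
t 8.0333 pos [0.4682 0.1856 0.1476] yaw -8.43 tilt [-2.3e-03 -7.0e-04 -1.0e+00] q6 1.874 gap 0.13
turn(tool) [0.06 0.13 0.07] shift now-axes [ -8.9 -82.6   2.5] shift after-turn axes [ -9.  -82.6   2.6] F [-0.34 -0.87 -3.5 ] T [ 0.046 -0.033 -0.01 ]
1854 [0.4697 0.2753 0.0527] [0.0248397  0.05416507]
```

View pics/w4.png

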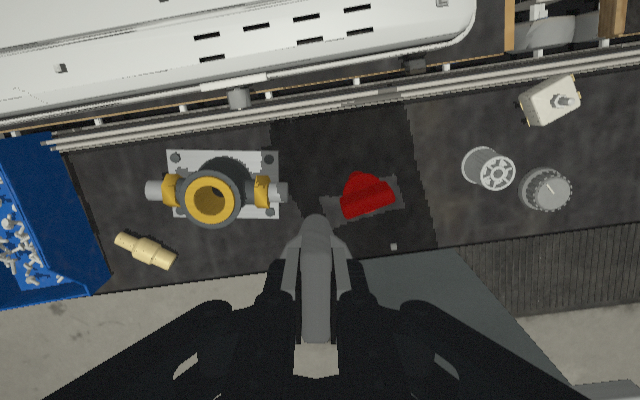

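The wrist view shows the cock's brass ring at (212,198), the nuts at (172,190) and (262,190) on the pipe line, and the held handle at (316,280). I measure the rim centre, the pipe yaw and the handle in the hand.

Run:
```python
from station import *
from h import *
z=np.load('w4.npz'); c=get_calibration('wrist'); c=dict(c,xyz=z['xyz'],attitude=z['att']); p,d=z['p'],z['d']; W=cloud(c,d)
hsv=cv2.cvtColor(p,cv2.COLOR_RGB2HSV)
br=((hsv[...,1]>100)&(abs(hsv[...,0].astype(int)-22)<10)).astype(np.uint8)
ring=br.copy(); ring[:, :178]=0; ring[:,247:]=0; ring[:165]=0; ring[235:]=0
cn=max(cv2.findContours(ring,cv2.RETR_EXTERNAL,cv2.CHAIN_APPROX_NONE)[0],key=cv2.contourArea)
e=cv2.fitEllipse(cn); zr=np.nanmedian(W[...,2][(ring>0)&(hsv[...,2]>150)]); print('ellipse',e,'zring',zr,'ctr',onz(c,e[0],zr).round(4))
pts=np.array([onz(c,q,zr) for q in cn[:,0]]); r=np.linalg.norm(pts[:,:2]-onz(c,e[0],zr)[:2],axis=1); print('rad',r.mean(),r.std())
# outer body rim at z>.045
k=(np.hypot(W[...,0]-.471,W[...,1]-.27)<.04)&(W[...,2]>.046)&(W[...,2]<.06)
cb=max(cv2.findContours(k.astype(np.uint8),cv2.RETR_EXTERNAL,cv2.CHAIN_APPROX_NONE)[0],key=cv2.contourArea); e2=cv2.fitEllipse(cb); print('body',e2,onz(c,e2[0],.052).round(4))
# plate edges: yaw
k=(np.hypot(W[...,0]-.471,W[...,1]-.27)<.075)&(W[...,2]<.02)&(hsv[...,1]<50)&(hsv[...,2]>120)
P=np.array([onz(c,q[::-1],.006)[:2] for q in np.argwhere(k)]).astype(np.float32)*1000
rr=cv2.minAreaRect(P); print('plate rect mm',rr)
# handle in tool frame
T=R.from_quat(z['rot']); L=T.inv().apply((W-z['tcp']).reshape(-1,3)).reshape(W.shape)*1000
h=(abs(L[...,0])<30)&(abs(L[...,1])<9)&(L[...,2]>-70)&(L[...,2]<-20)
t=h&(hsv[...,1]<40); print('handle z',np.nanpercentile(L[...,2][t],[2,10,50]),)
zt=np.nanpercentile(L[...,2][t],[20]); tt=h&(L[...,2]<-52+0)&(L[...,2]>-64)
print('x range',np.nanpercentile(L[...,0][tt],[1,50,99]),'y',np.nanpercentile(L[...,1][tt],[1,50,99]),np.nanmedian(L[...,2][tt]))
```

```text
ellipse ((209.37210083007812, 199.4799346923828), (46.26022720336914, 50.46507263183594), 118.26101684570312) zring 0.0532739272438732 ctr [0.4729 0.2703 0.0533]
rad 0.01960108934771623 0.00038052770573415945
body ((210.0888671875, 198.784912109375), (58.29582977294922, 63.266807556152344), 117.01636505126953) [0.4731 0.2701 0.052 ]
plate rect mm ((489.58087158203125, 258.37567138671875), (138.85467529296875, 102.49240112304688), 79.86747741699219)
handle z [-68.65369131 -67.62012466 -57.32331543]
x range [-19.14647666   4.46470819  19.04065691] y [-8.26818255 -0.20744751  8.26732266] -57.41337534530151
```

play_rows:
  rows:
    - [[0.1,0.1,0],[-1,-15,0],1]
    - [[0,0,0],[-2,-25,0],1]
    - [[0,0,0],[-3,-25,0],1]
    - [[0,0,0],[-2,-15,0],1]
    - [[0,0,0],[0,-4,0],1]
    - [[0,0,0],[0,0,20],1]
    - [[0,0,0],[0,0,20],1]
    - [[0,0,0],[0,0,15],1]
    - [[0,0,0],[0,0,7],1]
    - [[0,0,0],[0,0,0],1]
    - [[0,0,0],[0,0,0],1]

```text
t: 9.0
tcp_pos: [0.4742, 0.2694, 0.0865]
tool_rot: [0.997, -0.075, 0.001, -0.001]
force: [-0.1, -0.8, -2.0]
finger_gap: 0.127
gripper_force: 59.1
```

Run:
```python
from station import *
from h import *
s=sense(); plan(s,.4728,.270,.052,-8.4)
p,d=snapshot('wrist'); q,_=snapshot('scene')
cv2.imwrite('pics/w5.png',np.hstack([p[80:380,120:520],cv2.resize(q[220:320,180:300],(360,300),interpolation=cv2.INTER_CUBIC)])[...,::-1])
```

```text
t 9.0 pos [0.4742 0.2694 0.0865] yaw -8.56 tilt [ 0.0014  0.0011 -1.    ] q6 2.031 gap 0.127
turn(tool) [-0.07 -0.07 -0.16] shift now-axes [-1.6 -0.4 34.5] shift after-turn axes [-1.5 -0.4 34.5] F [-0.09 -0.84 -1.98] T [-0.011 -0.03  -0.03 ]
```

View pics/w5.png

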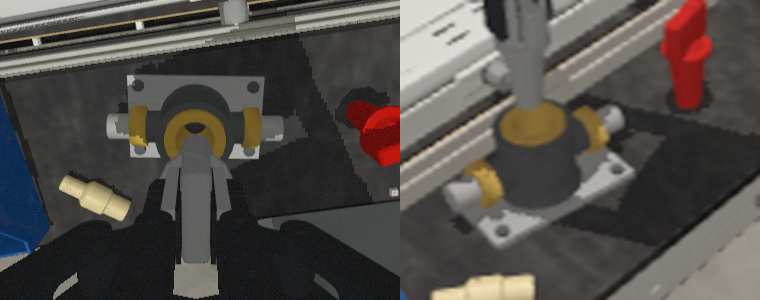

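The plug tip is right above the brass bore, the handle is across the pipe, and both views agree. I lower it.

play_rows:
  rows:
    - [[0,0,0],[-1.3,-0.4,5],1]
    - [[0,0,0],[0,0,8],1]
    - [[0,0,0],[0,0,8],1]
    - [[0,0,0],[0,0,7],1]
    - [[0,0,0],[0,0,4],1]
    - [[0,0,0],[0,0,2],1]
    - [[0,0,0],[0,0,0],1]
    - [[0,0,0],[0,0,0],1]

```text
t: 9.77
tcp_pos: [0.4728, 0.2709, 0.0523]
tool_rot: [0.997, -0.074, 0.001, -0.001]
force: [0.1, 0.0, -2.6]
finger_gap: 0.125
gripper_force: 59.1
```

```bash
python3 -c "
from station import *
from h import *
plan(sense(),.4728,.270,.041,-8.4)"
```

```text
t 9.7667 pos [0.4728 0.2709 0.0523] yaw -8.49 tilt [ 0.0017  0.0014 -1.    ] q6 2.033 gap 0.125
turn(tool) [-0.09 -0.08 -0.09] shift now-axes [ 0.1  0.9 11.3] shift after-turn axes [ 0.1  0.9 11.3] F [ 0.11  0.02 -2.65] T [ 0.017 -0.031 -0.012]
```

Tip at about z=0.032 with no contact. I go down in small steps.

play_rows:
  rows:
    - [[0,0,0],[0,0.5,2],1]
    - [[0,0,0],[0,0,2],1]
    - [[0,0,0],[0,0,2],1]
    - [[0,0,0],[0,0,1],1]
    - [[0,0,0],[0,0,0],1]

```text
t: 10.18
tcp_pos: [0.4726, 0.2704, 0.0453]
tool_rot: [0.997, -0.074, 0.001, -0.001]
force: [-0.4, -0.6, -2.9]
finger_gap: 0.128
gripper_force: 59.1
```

play_rows:
  rows:
    - [[0,0,0],[0,0,1],1]
    - [[0,0,0],[0,0,1],1]
    - [[0,0,0],[0,0,1],1]
    - [[0,0,0],[0,0,0],1]

```text
t: 10.52
tcp_pos: [0.4726, 0.2704, 0.0423]
tool_rot: [0.997, -0.074, 0.001, -0.001]
force: [0.6, 0.1, -2.9]
finger_gap: 0.13
gripper_force: 59.1
```

play_rows:
  rows:
    - [[0,0,0],[0,0,1],1]
    - [[0,0,0],[0,0,1],1]
    - [[0,0,0],[0,0,0],1]

```text
t: 10.77
tcp_pos: [0.4726, 0.2704, 0.0403]
tool_rot: [0.997, -0.074, 0.001, -0.001]
force: [0.7, -1.1, -3.3]
finger_gap: 0.131
gripper_force: 59.1
```

play_rows:
  rows:
    - [[0,0,0],[0,0,1],1]
    - [[0,0,0],[0,0,1],1]
    - [[0,0,0],[0,0,0],1]

```text
t: 11.02
tcp_pos: [0.4728, 0.2704, 0.0384]
tool_rot: [0.997, -0.074, 0.001, -0.001]
force: [0.0, -0.9, -3.2]
finger_gap: 0.132
gripper_force: 59.1
```

play_rows:
  rows:
    - [[0,0,0],[0,0,1],1]
    - [[0,0,0],[0,0,1],1]
    - [[0,0,0],[0,0,0],1]

```text
t: 11.27
tcp_pos: [0.4728, 0.2704, 0.0366]
tool_rot: [0.997, -0.074, 0.001, -0.001]
force: [-1.3, -1.0, -0.1]
finger_gap: 0.127
gripper_force: 59.4
```

Contact at TCP z≈0.0366, so the tip is at about 17 mm, within the expected range. I release so the plug centres itself.

play_rows:
  rows:
    - [[0,0,0],[0,0,0],0.75]
    - [[0,0,0],[0,0,0],0.65]
    - [[0,0,0],[0,0,0],0.65]
    - [[0,0,0],[0,0,0],0.65]
    - [[0,0,0],[0,0,0],0.65]
    - [[0,0,0],[0,0,0],0.65]

```text
t: 11.77
tcp_pos: [0.4729, 0.2705, 0.0366]
tool_rot: [0.997, -0.074, 0.001, -0.001]
force: [0.1, -0.1, 0.6]
finger_gap: 0.351
gripper_force: 0.0
```

Run:
```python
from station import *
from h import *
s=sense(); plan(s,.4728,.270,.0366,-8.4)
c=get_calibration('wrist'); p,d=snapshot('wrist'); q,_=snapshot('scene'); W=cloud(c,d)
T=R.from_quat(s['tool_rot']); L=T.inv().apply((W-s['tcp_pos']).reshape(-1,3)).reshape(W.shape)*1000
for v in range(180,330,10):
    k=(L[v,:,2]>-66)&(L[v,:,2]<-25)&(abs(L[v,:,1])<10)
    if k.any(): print(v,'y',L[v,k,1].min().round(1),L[v,k,1].max().round(1),'x',np.median(L[v,k,0]).round(1),'z',np.median(L[v,k,2]).round(1))
cv2.imwrite('pics/w6.png',np.hstack([p[80:380,120:520],cv2.resize(q[220:320,180:300],(360,300),interpolation=cv2.INTER_CUBIC)])[...,::-1])
```

```text
t 11.7667 pos [0.4729 0.2705 0.0366] yaw -8.5 tilt [ 0.0022  0.0016 -1.    ] q6 2.032 gap 0.351
turn(tool) [-0.11 -0.11 -0.1 ] shift now-axes [-0.   0.5 -0. ] shift after-turn axes [-0.   0.5 -0. ] F [ 0.11 -0.08  0.59] T [-0.045  0.059 -0.006]
230 y -4.9 4.1 x 18.8 z -33.9
240 y -9.9 9.9 x 18.3 z -43.1
250 y -10.0 9.6 x 18.3 z -52.3
260 y -9.6 9.7 x 16.4 z -56.7
270 y -9.5 9.7 x 12.5 z -57.1
280 y -9.9 9.9 x 8.5 z -57.3
290 y -9.9 9.6 x 4.1 z -57.0
300 y -5.9 5.5 x -0.0 z -57.3
310 y -6.0 5.6 x -4.2 z -57.6
320 y -6.1 5.2 x -8.6 z -57.6
```

View pics/w6.png

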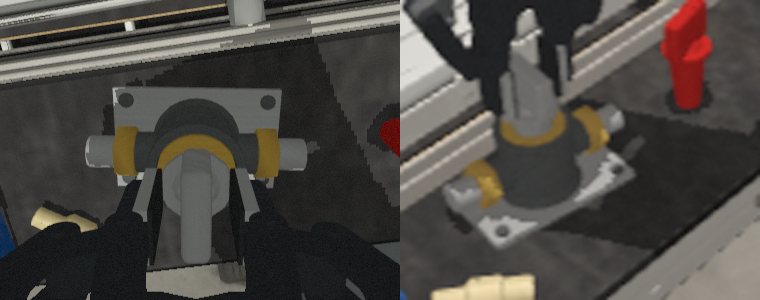

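The plug stands upright in the bore with the handle across the pipe, at crop (190,210), and the pads straddle it. I centre on it, raise 1 mm and grip again.

play_rows:
  rows:
    - [[0,0,0],[-0.8,-0.2,-1],0.65]
    - [[0,0,0],[0,0,0],0.65]
    - [[0,0,0],[0,0,0],1]
    - [[0,0,0],[0,0,0],1]
    - [[0,0,0],[0,0,0],1]
    - [[0,0,0],[0,0,0],1]
    - [[0,0,0],[0,0,0],1]
    - [[0,0,0],[0,0,0],1]
  grip_force: 90

```text
t: 12.53
tcp_pos: [0.472, 0.2707, 0.0375]
tool_rot: [0.997, -0.074, 0.001, -0.001]
force: [0.0, 0.1, 0.2]
finger_gap: 0.121
gripper_force: 88.4
```

```bash
python3 -c "
from station import *
from h import *
plan(sense(),.4728,.270,.0366,-8.4)"
```

```text
t 12.5333 pos [0.472  0.2707 0.0375] yaw -8.49 tilt [ 0.0018  0.0013 -1.    ] q6 2.033 gap 0.121
turn(tool) [-0.09 -0.09 -0.09] shift now-axes [0.9 0.5 0.9] shift after-turn axes [0.9 0.5 0.9] F [0.05 0.13 0.17] T [-0.119  0.004  0.067]
```

play_rows:
  rows:
    - [[0,0,0],[0,0,0.5],1]
    - [[0,0,0],[0,0,0.5],1]
    - [[0,0,0],[0,0,0],1]

```text
t: 12.78
tcp_pos: [0.472, 0.2707, 0.0364]
tool_rot: [0.997, -0.074, 0.001, -0.001]
force: [-0.2, -0.6, 0.4]
finger_gap: 0.126
gripper_force: 88.4
```

play_rows:
  rows:
    - [[0,0,0],[0,0,0.5],1]
    - [[0,0,0],[0,0,0.5],1]
    - [[0,0,0],[0,0,0],1]

```text
t: 13.03
tcp_pos: [0.472, 0.2707, 0.0354]
tool_rot: [0.997, -0.074, 0.001, -0.001]
force: [0.0, -0.3, 0.1]
finger_gap: 0.123
gripper_force: 88.4
```

play_rows:
  rows:
    - [[0,0,0],[0,0,0.5],1]
    - [[0,0,0],[0,0,0.5],1]
    - [[0,0,0],[0,0,0],1]

```text
t: 13.28
tcp_pos: [0.472, 0.2707, 0.0344]
tool_rot: [0.997, -0.074, 0.001, -0.001]
force: [0.3, -1.3, -1.7]
finger_gap: 0.12
gripper_force: 88.5
```

play_rows:
  rows:
    - [[0,0,0],[0,0,0.5],1]
    - [[0,0,0],[0,0,0.5],1]
    - [[0,0,0],[0,0,0],1]

```text
t: 13.53
tcp_pos: [0.472, 0.2707, 0.0334]
tool_rot: [0.997, -0.074, 0.001, -0.001]
force: [0.0, -1.4, -0.8]
finger_gap: 0.123
gripper_force: 88.5
```

play_rows:
  rows:
    - [[0,0,0],[0,0,0.5],1]
    - [[0,0,0],[0,0,0.5],1]
    - [[0,0,0],[0,0,0],1]

```text
t: 13.78
tcp_pos: [0.472, 0.2707, 0.0326]
tool_rot: [0.997, -0.074, 0.001, -0.001]
force: [-0.3, -1.8, 1.7]
finger_gap: 0.122
gripper_force: 88.9
```

play_rows:
  rows:
    - [[0,0,0],[0,0.5,0],1]
    - [[0,0,0],[0,0,0],1]
    - [[0,0,0],[0,0,0],1]

```text
t: 14.03
tcp_pos: [0.472, 0.2706, 0.0326]
tool_rot: [0.997, -0.074, 0.001, -0.001]
force: [-0.4, 0.2, 1.5]
finger_gap: 0.123
gripper_force: 88.8
```

play_rows:
  rows:
    - [[0,0,0],[0,0,0.5],1]
    - [[0,0,0],[0,0,0.5],1]
    - [[0,0,0],[0,0,0],1]

```text
t: 14.28
tcp_pos: [0.4721, 0.2706, 0.0322]
tool_rot: [0.997, -0.074, 0.001, -0.001]
force: [-0.5, -1.1, 6.1]
finger_gap: 0.119
gripper_force: 89.6
```

play_rows:
  rows:
    - [[0,0,0],[0,0,0.5],1]
    - [[0,0,0],[0,0,0.5],1]
    - [[0,0,0],[0,0,0],1]

```text
t: 14.53
tcp_pos: [0.4721, 0.2706, 0.0318]
tool_rot: [0.997, -0.074, 0.001, -0.001]
force: [-1.5, 0.4, 10.8]
finger_gap: 0.122
gripper_force: 90.4
```

play_rows:
  rows:
    - [[0,0,0],[0,0,0.5],1]
    - [[0,0,0],[0,0,0.3],1]
    - [[0,0,0],[0,0,0],1]
    - [[0,0,0],[0,0,0],1]

```text
t: 14.87
tcp_pos: [0.4722, 0.2706, 0.0316]
tool_rot: [0.997, -0.074, 0.001, -0.001]
force: [-3.2, -0.4, 14.7]
finger_gap: 0.119
gripper_force: 91.0
```

```bash
python3 -c "
from station import *
from h import *
plan(sense(),.472,.2706,.0315,-8.4)"
```

```text
t 14.8667 pos [0.4722 0.2706 0.0316] yaw -8.5 tilt [ 0.0031  0.0021 -1.    ] q6 2.032 gap 0.119
turn(tool) [-0.14 -0.16 -0.1 ] shift now-axes [-0.2  0.   0.1] shift after-turn axes [-0.2  0.   0.1] F [-3.25 -0.43 14.69] T [-0.165  0.649  0.041]
```

play_rows:
  rows:
    - [[0,0,0],[-0.6,0,0],1]
    - [[0,0,0],[0,0,0],1]
    - [[0,0,0],[0,0,0.1],1]

```text
t: 15.12
tcp_pos: [0.4721, 0.2707, 0.0316]
tool_rot: [0.997, -0.074, 0.002, -0.001]
force: [-2.3, -1.8, 16.0]
finger_gap: 0.124
gripper_force: 90.8
```

play_rows:
  rows:
    - [[0,0,-2],[0,0,0],1]
    - [[0,0,-2],[0,0,0],1]

```text
t: 15.28
tcp_pos: [0.4721, 0.2707, 0.0313]
tool_rot: [0.999, -0.039, 0.002, -0.001]
force: [-2.4, -1.5, 12.1]
finger_gap: 0.124
gripper_force: 90.4
```

play_rows:
  rows:
    - [[0,0,-2],[0,0,0.6],1]
    - [[0,0,-2],[0,0,0.5],1]

```text
t: 15.45
tcp_pos: [0.4722, 0.2707, 0.0309]
tool_rot: [1.0, -0.004, 0.002, -0.001]
force: [-3.0, -1.7, 20.5]
finger_gap: 0.123
gripper_force: 91.7
```

play_rows:
  rows:
    - [[0,0,-2],[0,0,0.3],1]
    - [[0,0,-2],[0,0,0.3],1]

```text
t: 15.62
tcp_pos: [0.4722, 0.2707, 0.0306]
tool_rot: [1.0, 0.031, 0.002, -0.001]
force: [-3.4, -2.0, 22.0]
finger_gap: 0.12
gripper_force: 91.9
```

play_rows:
  rows:
    - [[0,0,-2],[0,0,-0.4],1]
    - [[0,0,-2],[0,0,0],1]

```text
t: 15.78
tcp_pos: [0.4721, 0.2707, 0.0305]
tool_rot: [0.998, 0.066, 0.002, -0.001]
force: [-3.9, -1.7, 16.1]
finger_gap: 0.119
gripper_force: 91.0
```

play_rows:
  rows:
    - [[0,0,-3],[0,0,0],1]
    - [[0,0,-3],[0,0,0],1]

```text
t: 15.95
tcp_pos: [0.4721, 0.2707, 0.0303]
tool_rot: [0.993, 0.118, 0.002, -0.001]
force: [-3.1, -1.7, 14.6]
finger_gap: 0.125
gripper_force: 90.9
```

```bash
python3 -c "
from station import *
from h import *
plan(sense(),.472,.2706,.0315,81.5)"
```

```text
t 15.95 pos [0.4721 0.2707 0.0303] yaw 13.56 tilt [ 0.004   0.0026 -1.    ] q6 1.647 gap 0.125
turn(tool) [  0.07  -0.28 -67.94] shift now-axes [-0.1  0.1 -1.2] shift after-turn axes [-0.1 -0.1 -1.2] F [-3.14 -1.71 14.58] T [-0.27   0.491 -0.253]
```

play_rows:
  rows:
    - [[0,0,-3],[-0.5,0.3,0.1],1]
    - [[0,0,-3],[0,0,0.1],1]

```text
t: 16.12
tcp_pos: [0.472, 0.2707, 0.0302]
tool_rot: [0.986, 0.17, 0.003, -0.001]
force: [-3.0, -0.3, 16.0]
finger_gap: 0.118
gripper_force: 91.0
```

play_rows:
  rows:
    - [[0,0,-3],[0,0,0.1],1]
    - [[0,0,-3],[0,0,0.1],1]

```text
t: 16.28
tcp_pos: [0.4721, 0.2707, 0.0301]
tool_rot: [0.975, 0.221, 0.003, -0.001]
force: [-3.0, -1.0, 15.0]
finger_gap: 0.123
gripper_force: 91.2
```

play_rows:
  rows:
    - [[0,0,-3],[0,0,0.1],1]
    - [[0,0,-3],[0,0,0.1],1]

```text
t: 16.45
tcp_pos: [0.472, 0.2707, 0.03]
tool_rot: [0.962, 0.272, 0.003, -0.001]
force: [-3.5, 0.1, 17.9]
finger_gap: 0.124
gripper_force: 91.2
```

play_rows:
  rows:
    - [[0,0,-3],[0,0,0],1]
    - [[0,0,-3],[0,0,0.1],1]
    - [[0,0,-3],[0,0,0],1]
    - [[0,0,-3],[0,0,0.1],1]

```text
t: 16.78
tcp_pos: [0.472, 0.2707, 0.0298]
tool_rot: [0.929, 0.371, 0.003, -0.001]
force: [-3.4, -0.6, 17.2]
finger_gap: 0.119
gripper_force: 91.3
```

play_rows:
  rows:
    - [[0,0,-3],[0,0,0],1]
    - [[0,0,-3],[0,0,0.1],1]
    - [[0,0,-3],[0,0,0],1]
    - [[0,0,-3],[0,0,0.1],1]

```text
t: 17.12
tcp_pos: [0.472, 0.2707, 0.0297]
tool_rot: [0.885, 0.466, 0.003, -0.0]
force: [-3.7, 0.0, 18.0]
finger_gap: 0.121
gripper_force: 91.5
```

```bash
python3 -c "
from station import *
from h import *
plan(sense(),.472,.2706,.0315,81.5)"
```

```text
t 17.1167 pos [0.472  0.2707 0.0297] yaw 55.52 tilt [ 0.0047  0.0034 -1.    ] q6 0.914 gap 0.121
turn(tool) [  0.18  -0.28 -25.98] shift now-axes [-0.1  0.1 -1.8] shift after-turn axes [-0.1  0.  -1.8] F [-3.74  0.   17.96] T [-0.09   0.584 -0.498]
```

play_rows:
  rows:
    - [[0,0,-3],[0,0,0],1]
    - [[0,0,-3],[0,0,0],1]
    - [[0,0,-3],[0,0,0],1]
    - [[0,0,-3],[0,0,0],1]

```text
t: 17.45
tcp_pos: [0.4719, 0.2707, 0.0296]
tool_rot: [0.831, 0.556, 0.003, -0.0]
force: [-2.1, -1.5, 16.3]
finger_gap: 0.124
gripper_force: 91.1
```

play_rows:
  rows:
    - [[0,0,-3],[0,0,0],1]
    - [[0,0,-3],[0,0,0],1]
    - [[0,0,-3],[0,0,0],1]
    - [[0,0,-3],[0,0,0],1]
    - [[0,0,-2],[0,0,0],1]
    - [[0,0,0],[0,0,0],1]

```text
t: 17.95
tcp_pos: [0.4719, 0.2706, 0.0295]
tool_rot: [0.757, 0.653, 0.003, 0.0]
force: [-2.7, 0.1, 16.1]
finger_gap: 0.124
gripper_force: 91.0
```

Run:
```python
from station import *
from h import *
s=sense(); plan(s,.472,.2706,.0315,81.5)
p,d=snapshot('wrist'); q,_=snapshot('scene')
cv2.imwrite('pics/w7.png',np.hstack([p[80:380,120:520],cv2.resize(q[220:320,180:300],(360,300),interpolation=cv2.INTER_CUBIC)])[...,::-1])
```

```text
t 17.95 pos [0.4719 0.2706 0.0295] yaw 81.53 tilt [ 0.0045  0.0029 -1.    ] q6 0.461 gap 0.124
turn(tool) [ 0.23 -0.2   0.03] shift now-axes [ 0.   0.1 -2. ] shift after-turn axes [-0.   0.1 -2. ] F [-2.74  0.11 16.12] T [-0.063  0.613 -0.052]
```

View pics/w7.png

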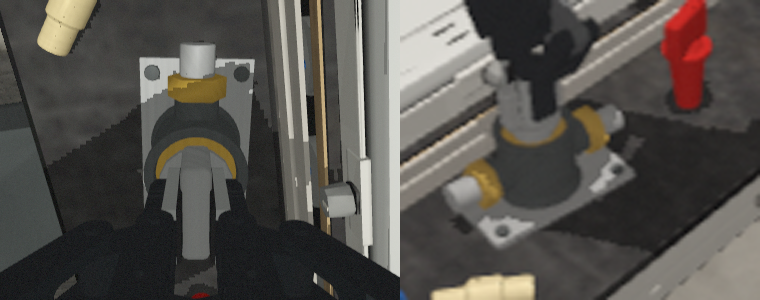

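The handle now lies along the pipe. It sank about 2.1 mm and torque reached 0.5 N m, as expected for wedging. I unload gently before opening.

play_rows:
  rows:
    - [[0,0,0],[0,0.2,-0.6],1]
    - [[0,0,0],[0,0.1,-0.6],1]
    - [[0,0,0],[0,0,-0.3],1]
    - [[0,0,0],[0,0,0],1]

```text
t: 18.38
tcp_pos: [0.4718, 0.2706, 0.0296]
tool_rot: [0.758, 0.653, 0.002, 0.0]
force: [-0.7, 1.0, 7.8]
finger_gap: 0.121
gripper_force: 89.6
```

```bash
python3 -c "
from station import *
from h import *
plan(sense(),.472,.2706,.0315,81.5)"
```

```text
t 18.3833 pos [0.4718 0.2706 0.0296] yaw 81.49 tilt [ 0.0035  0.0026 -1.    ] q6 0.461 gap 0.121
turn(tool) [ 0.18 -0.18 -0.01] shift now-axes [ 0.1  0.2 -1.9] shift after-turn axes [ 0.1  0.2 -1.9] F [-0.7   1.02  7.76] T [ 0.244  0.309 -0.037]
```

play_rows:
  rows:
    - [[0,0,0],[0,0,-0.5],1]
    - [[0,0,0],[0,0,-0.4],1]
    - [[0,0,0],[0,0,0],1]
    - [[0,0,0],[0,0,0],0.8]
    - [[0,0,0],[0,0,0],0.7]
    - [[0,0,0],[0,0,0],0.6]
    - [[0,0,0],[0,0,0],0.6]
    - [[0,0,0],[0,0,0],0.6]
    - [[0,0,0],[0,0,0],0.6]

```text
t: 19.13
tcp_pos: [0.4712, 0.2698, 0.0297]
tool_rot: [0.758, 0.653, 0.001, 0.0]
force: [-0.0, 0.4, -0.3]
finger_gap: 0.403
gripper_force: 0.0
```

Run:
```python
from station import *
from h import *
s=sense(); plan(s,.472,.2706,.0315,81.5)
c=get_calibration('wrist'); p,d=snapshot('wrist'); W=cloud(c,d); T=R.from_quat(s['tool_rot']); L=T.inv().apply((W-s['tcp_pos']).reshape(-1,3)).reshape(W.shape)*1000
k=(abs(L[...,1])<12)&(L[...,0]>-15)&(L[...,0]<22)&(L[...,2]<-50)&(L[...,2]>-64)
for a in(-10,-5,0,5,10,15): 
  b=k&(abs(L[...,0]-a)<1.5)
  if b.any(): print(a,'y',np.percentile(L[...,1][b],[1,99]).round(1),'ztop',(s['tcp_pos'][2]*1000-np.median(L[...,2][b])).round(1))
```

```text
t 19.1333 pos [0.4712 0.2698 0.0297] yaw 81.5 tilt [ 0.0018  0.0013 -1.    ] q6 0.461 gap 0.403
turn(tool) [ 0.09 -0.09  0.  ] shift now-axes [ 1.   0.7 -1.8] shift after-turn axes [ 1.   0.7 -1.8] F [-0.01  0.42 -0.27] T [0.011 0.028 0.01 ]
-10 y [-5.2  6.3] ztop 85.9
-5 y [-5.1  6.6] ztop 85.9
0 y [-5.1  6.6] ztop 85.9
5 y [-5.   6.5] ztop 85.9
10 y [-4.9  6.4] ztop 85.9
15 y [-5.3  6.3] ztop 85.9
```

play_rows:
  rows:
    - [[0,0,0],[0,0.7,0],0.5]
    - [[0,0,0],[0,0,-4],0.5]
    - [[0,0,0],[0,0,-10],0.5]
    - [[0,0,0],[0,0,-20],0.5]
    - [[0,0,0],[0,0,-30],0.5]
    - [[0,0,0],[0,0,-30],0.5]
    - [[0,0,0],[0,0,-20],0.5]
    - [[0,0,0],[0,0,0],0.5]
    - [[0,0,0],[0,0,0],0.5]

```text
t: 19.93
tcp_pos: [0.4727, 0.27, 0.1458]
tool_rot: [0.758, 0.653, 0.003, 0.001]
force: [-0.0, -0.2, -0.5]
finger_gap: 0.493
gripper_force: 0.0
```

Run:
```python
from station import *
from h import *
s=sense(); plan(s,.472,.2706,.0315,81.5)
c=get_calibration('wrist'); p,d=snapshot('wrist'); W=cloud(c,d); q,_=snapshot('scene')
k=(np.hypot(W[...,0]-.471,W[...,1]-.270)<.03)&(W[...,2]>.078)&(W[...,2]<.093)
P=(W[k][:,:2]*1000).astype(np.float32); print(cv2.minAreaRect(P),np.median(W[k][:,2]))
hsv=cv2.cvtColor(p,cv2.COLOR_RGB2HSV)
n=(W[...,2]>.01)&(W[...,2]<.05)&(hsv[...,1]>100)&(abs(hsv[...,0].astype(int)-22)<10)&(np.hypot(W[...,0]-.472,W[...,1]-.270)>.03)&(np.hypot(W[...,0]-.472,W[...,1]-.270)<.06)
Q=W[n]; hi=Q[:,1]>.27
if hi.any() and (~hi).any():
    a,b=Q[hi].mean(0),Q[~hi].mean(0); print('nuts',a,b,np.degrees(np.arctan2(a[1]-b[1],a[0]-b[0])))
cv2.imwrite('pics/w8.png',np.hstack([p[40:340,120:520],cv2.resize(q[220:320,180:300],(360,300),interpolation=cv2.INTER_CUBIC)])[...,::-1])
```

```text
t 19.9333 pos [0.4727 0.27   0.1458] yaw 81.51 tilt [ 0.006   0.0027 -1.    ] q6 0.461 gap 0.493
turn(tool) [ 0.32 -0.21  0.01] shift now-axes [ 1.000e-01 -1.400e+00  1.143e+02] shift after-turn axes [  0.5  -0.7 114.3] F [-0.03 -0.21 -0.51] T [ 0.005  0.037 -0.048]
((472.0255432128906, 271.1188049316406), (39.38239288330078, 11.973267555236816), 81.84883117675781) 0.08588055405850051
nuts [0.47861347 0.30924587 0.03547031] [0.46567384 0.23305415 0.03409789] 80.36142809178803
```

View pics/w8.png

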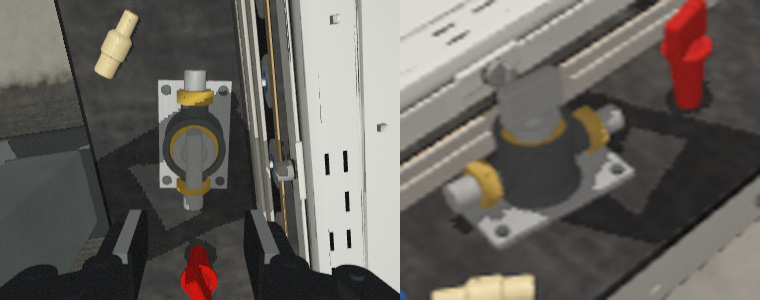

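The plug stands upright with its handle 39x12 mm at yaw 81.8°, and the pipe is at about 81°. The gripper is clear, so I hand it in.

```bash
python3 -c "
from station import *
print(sign_off())"
```

```text
the job is handed in; nothing more can be done
None
```

The plug is in the air cock's bore, upright, wedged, with its handle within about 1.5° of the pipe line. I pressed with about 15 N (brief peak 22 N) while turning 90°, let go, and handed in at about 20 s of the 67 s allowed.

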